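# Point out the proud vial, press it home, start touch-free

## Task

One vial in the aluminium block stands proud of the others: point at it, holding the fingertips over the middle of its cap, about 20 mm above and without touching, for two seconds so that the bench camera records it, then gently press it fully home, level with the other caps. Then start the run with the console's touch-free sensor: hold the fingertips over the middle of the round window, about 20 mm above and without touching, for two seconds, keeping away from the square window, which cancels. Lift nothing, leave the other vials and the console untouched and everything around where it stands, and finish with the hand drawn back about 150 mm from the vial and the window.

Things in the scene. Friction and masses are not known exactly. Their poses are not given: they have to be found in the camera images.
- block: Fixed aluminium vial block, 160 mm (own x) by 110 mm (own y), 40 mm high, with six wells in 3 rows along x and 2 columns along y, 50 mm apart; five wells hold a vial, one is empty. It may stand left or right of the middle, turned up to 20 degrees. Origin: centre of its underside; own z up.
- vial_a: The proud vial, amber with a flat white cap: 62 mm tall, body 22 mm, cap 26 mm across, upright in a well, 16 to 22 mm higher than the others at the start. Slides down at about 6 N (stays put) to a firm rubber stop: home, its underside is 12 mm and cap top 74 mm above the block's underside, level with the others. Push under 40 N; do not pull up. Origin: centre of its underside.
- vial_a_top (a point): Centre of the flat top of the proud vial's cap (62 mm above the vial's underside).
- vial_b: One of four more vials, just like the proud one but already home (underside 12 mm, cap's top 74 mm above the block's underside), in another well of the block. Not to be touched. Origin: centre of its underside.
- vial_c: One of four more vials, just like the proud one but already home (underside 12 mm, cap's top 74 mm above the block's underside), in another well of the block. Not to be touched. Origin: centre of its underside.
- vial_d: One of four more vials, just like the proud one but already home (underside 12 mm, cap's top 74 mm above the block's underside), in another well of the block. Not to be touched. Origin: centre of its underside.
- vial_e: One of four more vials, just like the proud one but already home (underside 12 mm, cap's top 74 mm above the block's underside), in another well of the block. Not to be touched. Origin: centre of its underside.
- console: Fixed white control console, 150 mm (own x) by 100 mm (own y), 42 mm high, on the other side of the middle from the block, turned up to 20 degrees. Its top carries two dark, steel-rimmed touch-free sensor windows of about the same size, one round and one square, 72 mm apart. Origin: centre of its underside; own z up.
- round_window (a point): Centre of the round window (start sensor, 38 mm across) on the console's top, 36 mm from the console's centre towards its own -x.
- square_window (a point): Centre of the square window (cancel sensor, 38 mm wide) on the console's top, 36 mm from the console's centre towards its own +x.
- bottle_mid: Small closed round bottle with a white cap, 28 mm across, 60 mm tall, standing between the block and the console. Origin: centre of its underside.
- spare_cap: Loose white vial cap lying on the bench, 26 mm across, 16 mm tall. Origin: centre of its underside.
- flask: Conical glass flask, 76 mm across the foot, 110 mm tall, behind the work. Origin: centre of its underside.
- beaker: Open glass beaker, 68 mm across, 90 mm tall, behind the work. Origin: centre of its underside.
- bottle_back: Closed round bottle with a white cap, 44 mm across, 85 mm tall, behind the work. Origin: centre of its underside.
- pipette: Hand pipette lying on the bench to the right, 230 mm long (own x axis), 30 mm wide, 26 mm high. Origin: middle of its underside.
- cuvette_rack: Clear plastic rack with three white cuvettes, 60 x 140 mm, 51 mm tall, to the left. Origin: centre of its underside.

How it is judged:
By the outcome, as a careful person would: the job done as asked, in the order asked, and still so for the second after the job is handed in, with the robot touching nothing.
It also fails if it takes over 51 s, if anything falls off the work surface, if the arm or the gripper's body presses on something with over 40 N, if the wrist force passes 120 N, or if a joint passes its speed limit or range.

## Robot

A 6-joint arm with a two-finger parallel gripper is mounted at the origin on the work surface. World frame = base frame: x ahead of the robot, y to its left, z up, the work surface at z = 0. Lengths are in m, angles in rad, forces in N, time in s.
With the tool pointing down it reaches from about 0.425 to 0.95 m from the base axis. Payload 14.7 kg.
Tool frame: the origin (TCP) lies at the very end of the fingers, on their centre line; the grasp point (between the pads) lies r.pinch_z behind it (r.pinch_z is the distance from the TCP to the grasp point, in m); y points along the fingers, x is the direction in which the jaws open and shut, and the axes are right-handed (so a half turn about y gives the same grasp; the last joint's range is limited). The gripper opens to 85 mm and grips with 20 to 120 N. Pads are 22 mm wide; open, the fingers measure 114 mm over their backs; the gripper's body (76 mm by 85 mm) begins 54 mm behind the grasp point. The pads swing forward as they close: fully open they stand 13 mm farther back than shut.
Start: joints at [-1.328, 0.48, 1.596, -0, 1.065, -0.047], TCP at [0.186, -0.623, 0.231] pointing down, gripper open.
Joint ranges: [-2.75, 2.75], [-0.82, 2.05], [0.23, 2.67], [-1.56, 4.7], [0.09, 2.69], [-2.92, 2.92]. Speed limits (rad/s): [1.89, 1.89, 2.39, 3.01, 3.01, 3.01].

## Interface

Orientations are given as [roll, pitch, yaw] about the fixed x, y, z axes, in that order (R = Rz(yaw) Ry(pitch) Rx(roll)).
In Python, from bench import r gives the robot as it stands. The module is installed in compiled form; this text tells all that it offers.
- The arm moves only by the shell command python3 -m inch 'ROWS'. ROWS is JSON, a list that holds one entry, the list of rows, each a list of 7 numbers: the shift along the tool's x, y, z in mm, then the turn, a rotation vector about the tool's x, y, z in rad, then the opening, from 0 (shut) to 1 (fully open). A call has 1 to 20 rows; each row shifts and turns the pose as measured when the row begins, along the tool's axes as they then stand; what a row does not reach is not made up. A row lasts 1/10 s, in which the tool goes at most 50 mm and 8.59 degrees, less where a joint would pass 70% of its speed; a pose out of reach is approached as far as the arm can. A call is refused whole if a number of a shift passes 50 or a number of a turn 0.15, either way. A call with a gripper value outside its range is refused whole. The fingers move at their own pace and stop on an object; the grip force is fixed at half the most. Time passes only in rows, so rows that do not move let the fingers close. It gives the time, the measured TCP pose, the force and the opening at its end, in the units of the state.
- r.sense(): the state, without advancing time (a new reading comes with each control period).
- r.read_camera(name): name is "scene" or "top"; returns the picture (480x640x3 uint8, blue, green, red); there is no depth.
- r.camera_params(name): a dict with "fx", "fy", "cx", "cy" (pixels), "R" (3x3) and "t" (3): a world point X has camera coordinates R X + t. Camera axes: x right, y down, z forward; pixel columns grow to the right and rows downward; lengths in m; the calibration is good to about 2 mm. A picture is of the moment at which its call begins. camera_params takes no time and is no camera call.
- r.sign_off(): hands the job in, once; it reports no verdict.
The state is a dict: "clock": time; "joint_positions": joint angles; "qvel": joint speeds; "effort": joint torques, N m; "eef_pos": TCP position; "eef_rot": TCP orientation; "contact_force": force on the tool from outside, world axes, zero at the start; "wrist_torque": the same for the moment, N m; "gripper_width": finger opening in m.
Only numpy, scipy, OpenCV 4.12 (cv2) and the standard library are available. Lean on these libraries where they do the work, as an engineer would, in place of code of your own. Each camera call takes 0.05 s, during which the arm holds its last target.

## Working session

There is one attempt and no reset: what is moved stays moved. The work goes in short steps, Python scripts to look and compute and a shell command to move; the robot and the scene stay as the last step left them, time stands still between calls to the robot, and variables do not carry over. Pictures are saved under pics/ and viewed, and the job is handed in when it is done.

```bash
mkdir -p pics; python3 - <<'E'
from bench import r
import cv2
print({k:(v if not hasattr(v,'round') else v) for k,v in r.sense().items()})
for n in("scene","top"):
    cv2.imwrite(f"pics/{n}0.png",r.read_camera(n)); print(r.camera_params(n))
print(r.pinch_z)
E
```

```text
{'clock': 0.0, 'joint_positions': array([-1.32762043e+00,  4.80831130e-01,  1.59685264e+00, -1.20337312e-05,
        1.06511336e+00, -4.65977122e-02]), 'qvel': array([ 0.00121885,  0.00203473,  0.00119604,  0.00059228, -0.00090258,
        0.00113932]), 'effort': array([ 5.26632466e-04, -9.50644612e+01, -4.30180728e+01, -2.17580550e-04,
        1.20217577e-02, -3.71999408e-05]), 'eef_pos': array([ 0.18564788, -0.62250091,  0.23068077]), 'eef_rot': array([-1.57075073e+00,  1.20365567e-03, -1.28101685e+00]), 'contact_force': array([-0.29721203, -0.47500616,  0.13017497]), 'wrist_torque': array([ 0.00220653, -0.03179245, -0.00078422]), 'gripper_width': 0.08524245356519618}
{'fx': 473.797005488875, 'fy': 473.797005488875, 'cx': 327.13366710360054, 'cy': 233.17268752698158, 'R': array([[ 0.32336116,  0.9461759 ,  0.01373746],
       [ 0.63965978, -0.2078632 , -0.74001909],
       [-0.69733272,  0.24808073, -0.67244556]]), 't': array([-0.20327451, -0.32586064,  1.45927972])}
{'fx': 451.4268517650163, 'fy': 451.4268517650163, 'cx': 317.35913477631874, 'cy': 243.90564044184435, 'R': array([[ 0.01443716, -0.99963235, -0.02295054],
       [-0.99593275, -0.0123346 , -0.08925142],
       [ 0.08893552,  0.02414574, -0.99574467]]), 't': array([0.002948  , 0.5926503 , 1.13474634])}
0.0187
```

View pics/scene0.png

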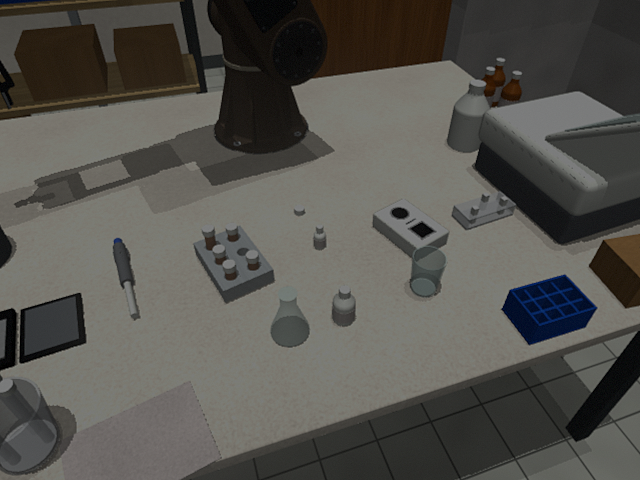

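View pics/top0.png

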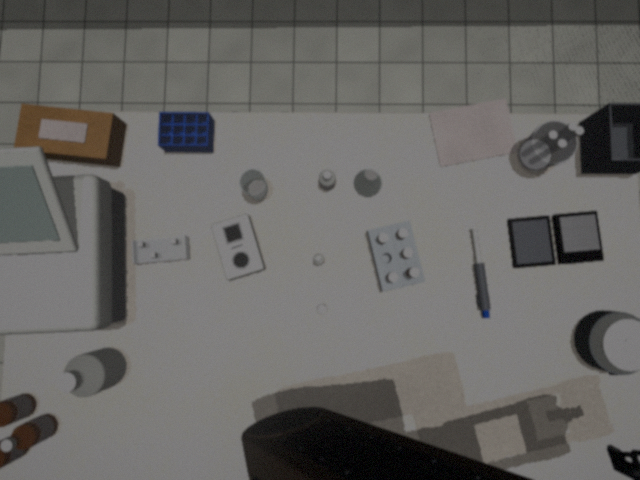

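Scene view: the block is at about (235,262), and the vial at (209,238) looks proud. The console is at (410,225) with the round window at (401,213). In the top view the block is at (396,256) and the round window at (241,260). I'll zoom in on these.

```bash
python3 - <<'E'
import cv2,numpy as np
s=cv2.imread("pics/scene0.png");t=cv2.imread("pics/top0.png")
a=cv2.resize(s[215:305,185:285],(400,360),interpolation=cv2.INTER_CUBIC)
b=cv2.resize(t[210:300,355:435],(320,360),interpolation=cv2.INTER_CUBIC)
cv2.imwrite("pics/z1.png",np.clip(np.hstack([a,b])*1.6,0,255))
c=cv2.resize(s[190:260,365:455],(360,280),interpolation=cv2.INTER_CUBIC)
d=cv2.resize(t[205:285,200:275],(300,320),interpolation=cv2.INTER_CUBIC)
o=np.zeros((320,660,3),np.uint8);o[:280,:360]=c;o[:,360:]=d
cv2.imwrite("pics/z2.png",np.clip(o*1.6,0,255))
E
```

```text
[ WARN:0@0.073] global loadsave.cpp:1063 imwrite_ Unsupported depth image for selected encoder is fallbacked to CV_8U.
```

View pics/z1.png

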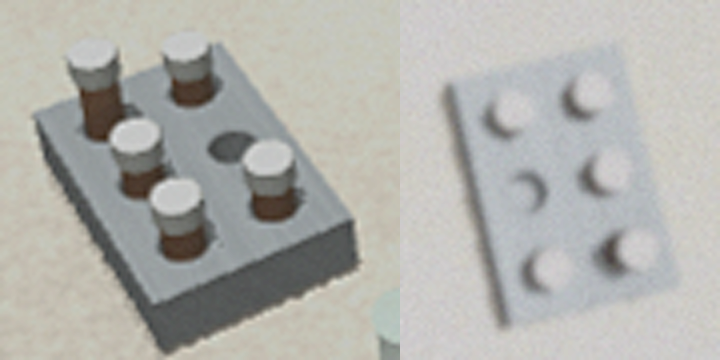

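View pics/z2.png

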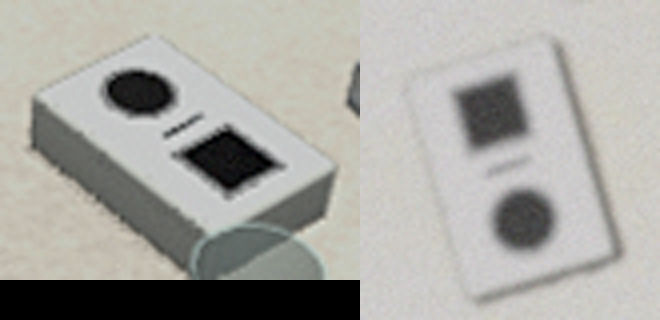

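The proud vial is the block's near-right one: scene (208,229), top view about (413,272). Now I'll measure the caps and windows in both views.

```bash
cat > h.py <<'E'
import cv2,numpy as np
from bench import r
P={n:r.camera_params(n) for n in("scene","top")}
def ray(n,u,v):
    p=P[n];d=p["R"].T@np.array([(u-p["cx"])/p["fx"],(v-p["cy"])/p["fy"],1.]);return -p["R"].T@p["t"],d
def onz(n,u,v,z):
    c,d=ray(n,u,v);return c+d*(z-c[2])/d[2]
def proj(n,X):
    p=P[n];q=p["R"]@X+p["t"];return np.array([p["fx"]*q[0]/q[2]+p["cx"],p["fy"]*q[1]/q[2]+p["cy"]])
def tri(a,b):
    A=[];B=[]
    for n,u in(("scene",a),("top",b)):
        c,d=ray(n,*u);d=d/np.linalg.norm(d);M=np.eye(3)-np.outer(d,d);A.append(M);B.append(M@c)
    X=np.linalg.solve(sum(A),sum(B));return X,[np.linalg.norm(A[i]@X-B[i])*1e3 for i in(0,1)]
def blobs(img,box,fn,amin,amax,k=6):
    x0,y0,x1,y1=box;c=cv2.resize(img[y0:y1,x0:x1],None,fx=k,fy=k,interpolation=cv2.INTER_CUBIC)
    m=fn(c).astype(np.uint8);out=[]
    n,l,s,ce=cv2.connectedComponentsWithStats(m)
    for i in range(1,n):
        if amin<s[i,4]/k/k<amax: out.append((((ce[i][0]+.5)/k-.5+x0).round(2),((ce[i][1]+.5)/k-.5+y0).round(2),round(s[i,4]/k/k,1),(s[i,2:4]/k).round(1).tolist()))
    return out
E
python3 - <<'E'
from h import *
s=cv2.imread("pics/scene0.png");t=cv2.imread("pics/top0.png")
g=lambda c:c.min(2)
print("vals top cap/block",t[272,413],t[256,388],t[262,372-3],"scene cap,capside,block",s[228,208],s[234,209],s[240,200],s[265,230])
for th in(100,110,120,130,140):
    print(th,"S",blobs(s,(195,220,265,285),lambda c:g(c)>th,10,150))
for th in (115,120,125,130,135,140): print(th,"T",blobs(t,(372,225,418,286),lambda c:g(c)>th,20,300))
print("Sw",blobs(s,(378,195,445,250),lambda c:c.max(2)<60,60,400))
print("Tw",blobs(t,(215,215,262,278),lambda c:c.max(2)<75,60,400))
E
```

```text
vals top cap/block [129 129 129] [88 87 84] [122 127 129] scene cap,capside,block [124 124 123] [70 73 72] [104 104 101] [124 125 123]
100 S [(np.float64(218.38), np.float64(248.35), np.float64(81.6), [12.3, 9.0]), (np.float64(251.68), np.float64(253.79), np.float64(88.1), [12.8, 9.3]), (np.float64(228.58), np.float64(263.44), np.float64(90.8), [12.7, 9.5])]
110 S [(np.float64(218.3), np.float64(248.36), np.float64(73.4), [11.8, 8.2]), (np.float64(251.62), np.float64(253.87), np.float64(78.1), [12.0, 8.7]), (np.float64(228.48), np.float64(263.48), np.float64(81.4), [12.2, 8.8])]
120 S [(np.float64(230.79), np.float64(225.8), np.float64(54.1), [10.7, 6.7]), (np.float64(207.24), np.float64(227.69), np.float64(57.8), [11.3, 6.7]), (np.float64(218.21), np.float64(248.36), np.float64(64.0), [11.2, 7.3]), (np.float64(251.54), np.float64(253.94), np.float64(66.9), [11.2, 7.8]), (np.float64(228.38), np.float64(263.48), np.float64(70.4), [11.3, 7.8])]
130 S []
140 S []
115 T [(np.float64(383.75), np.float64(234.0), np.float64(215.5), [21.2, 26.3]), (np.float64(381.12), np.float64(269.84), np.
[... 835 characters left out ...]
)]
125 T [(np.float64(403.21), np.float64(232.1), np.float64(29.4), [7.2, 7.0]), (np.float64(383.6), np.float64(236.71), np.float64(33.6), [8.0, 7.5]), (np.float64(408.21), np.float64(251.87), np.float64(24.6), [6.8, 7.5]), (np.float64(414.32), np.float64(271.65), np.float64(28.5), [6.7, 7.0]), (np.float64(393.16), np.float64(276.77), np.float64(26.5), [7.0, 7.8])]
130 T []
135 T []
140 T []
Sw [(np.float64(399.49), np.float64(212.71), np.float64(144.1), [16.8, 11.0]), (np.float64(421.67), np.float64(229.48), np.float64(206.9), [24.3, 16.2])]
Tw [(np.float64(232.61), np.float64(232.7), np.float64(208.6), [17.0, 17.3]), (np.float64(240.5), np.float64(259.56), np.float64(162.4), [14.3, 14.3])]
```

```bash
python3 - <<'E'
from h import *
from scipy.optimize import least_squares
t=cv2.imread("pics/top0.png")
for th in(117,120,122,125):print(th,blobs(t,(400,262,424,284),lambda c:c.min(2)>th,20,400))
S=[(230.79,225.8),(218.3,248.36),(251.62,253.87),(228.48,263.48)]  # a far-left? order scene
T=[(393.4,276.76),(408.25,251.7),(383.7,236.65),(403.35,232.05)]
for a,b in zip(S,T):
    X,e=tri(a,b);print("vial",X.round(4),np.round(e,1),onz("scene",*a,.074).round(4),onz("top",*b,.074).round(4))
# rigid fit: well idx (i,j)
idx=np.array([(-1,1),(0,-1),(1,1),(1,-1)])*[.05,.025]
for n,L in(("scene",S),("top",T)):
    W=np.array([onz(n,*u,.074)[:2] for u in L])
    f=lambda p:((idx@np.array([[np.cos(p[2]),np.sin(p[2])],[-np.sin(p[2]),np.cos(p[2])]])+p[:2]-W)*1e3).ravel()
    q=least_squares(f,[.6,-.15,0]);p=q.x
    Q=np.array([-.05,-.025])@np.array([[np.cos(p[2]),np.sin(p[2])],[-np.sin(p[2]),np.cos(p[2])]])+p[:2]
    print(n,p,"resid",q.fun.round(1),"proud well",Q)
X,e=tri((207.24,227.69),(414.0,271.7));print("proud",X,e,[ (onz("scene",207.24,227.69,z).round(4),onz("top",414.0,271.7,z).round(4)) for z in(.09,.093,.096)])
for a,b in (((399.49,212.71),(240.5,259.56)),((421.67,229.48),(232.61,232.7))):
    X,e=tri(a,b);print("win",X,e,onz("scene",*a,.042),onz("top",*b,.042))
E
```

```text
117 [(np.float64(421.99), np.float64(266.91), np.float64(35.7), [4.2, 13.5]), (np.float64(415.03), np.float64(271.72), np.float64(76.0), [9.5, 10.7])]
120 [(np.float64(414.84), np.float64(271.88), np.float64(61.8), [9.0, 9.8])]
122 [(np.float64(414.7), np.float64(271.92), np.float64(51.4), [8.5, 9.2])]
125 [(np.float64(414.36), np.float64(271.64), np.float64(28.8), [7.2, 7.0])]
vial [ 0.5101 -0.1776  0.0717] [0.2 0.2] [ 0.5127 -0.178   0.074 ] [ 0.5101 -0.1771  0.074 ]
vial [ 0.5719 -0.214   0.0726] [0.3 0.3] [ 0.5733 -0.2144  0.074 ] [ 0.5719 -0.2134  0.074 ]
vial [ 0.6084 -0.1537  0.0727] [0.1 0.1] [ 0.6096 -0.154   0.074 ] [ 0.6083 -0.1534  0.074 ]
vial [ 0.6204 -0.2021  0.0725] [0.3 0.3] [ 0.6218 -0.2025  0.074 ] [ 0.6202 -0.2016  0.074 ]
scene [ 0.56722289 -0.19023136  0.24388741] resid [ 0.  -0.  -0.  -0.1  0.1  0.1 -0.   0. ] proud well [ 0.52473948 -0.22656537]
top [ 0.56549366 -0.18937145  0.24320092] resid [ 0.9 -0.  -0.4 -0.2 -0.3  0.3 -0.2 -0. ] proud well [ 0.52298532 -0.22567628]
proud [ 0.52244447 -0.22543234  0.08981197] [np.float64(1.2059402572549036), np.float64(1.2059402572549227)] [(array([ 0.5222, -0.2266,  0.09  ]), array([ 0.5226, -0.2242,  0.09  ])), (array([ 0.5257, -0.2267,  0.093 ]), array([ 0.5225, -0.2236,  0.093 ])), (array([ 0.5293, -0.2267,  0.096 ]), array([ 0.5224, -0.223 ,  0.096 ]))]
win [0.54869236 0.2049176  0.04067632] [np.float64(0.5856164432656368), np.float64(0.5856164432656423)] [0.55000595 0.20347779 0.042     ] [0.54883833 0.20521683 0.042     ]
win [0.61713061 0.22717533 0.04053947] [np.float64(0.6699522035560644), np.float64(0.6699522035561019)] [0.61843443 0.22550566 0.042     ] [0.61723444 0.22749721 0.042     ]
```

Fit results:
- **Block:** yaw is about 0.243 rad.
- **Proud vial:** it stands in the well at (0.524, -0.226), with the cap top at about z = 0.092.
- **Round window:** (0.549, 0.204, 0.042).

With the tool kept at its yaw, the way to a point above the vial is tool x -283, z +438, y +70 mm.

```bash
python3 -m inch '[[[-10,0,15,0,0,0,0],[-20,3,31,0,0,0,0],[-20,3,31,0,0,0,0],[-20,3,31,0,0,0,0],[-20,3,31,0,0,0,0],[-20,3,31,0,0,0,0],[-20,3,31,0,0,0,0],[-20,3,31,0,0,0,0],[-20,3,31,0,0,0,0],[-20,3,31,0,0,0,0],[-20,3,31,0,0,0,0],[-20,3,31,0,0,0,0],[-20,3,31,0,0,0,0],[-20,3,31,0,0,0,0],[0,0,0,0,0,0,0]]]'
cat >> h.py <<'E'
def to(x,y,z):
    from scipy.spatial.transform import Rotation as Ro
    s=r.sense();M=Ro.from_euler('xyz',s['eef_rot']).as_matrix()
    print('clock',s['clock'],'pos',s['eef_pos'].round(4),'rot',s['eef_rot'].round(4),'F',s['contact_force'].round(1),'w',s['gripper_width'])
    print('tool shift mm',(M.T@(np.array([x,y,z])-s['eef_pos'])*1e3).round(1))
E
python3 -c "from h import *;to(.524,-.226,.15)"
```

```text
clock: 1.6
eef_pos: [0.5202, -0.2183, 0.1881]
eef_rot: [-1.572, 0.007, -1.283]
contact_force: [0.7, -0.3, 0.2]
gripper_width: 0.0001
clock 1.6 pos [ 0.5202 -0.2183  0.1881] rot [-1.5716  0.0069 -1.2831] F [ 0.7 -0.3  0.2] w 0.00010793078772335129
tool shift mm [ 8.7 38.   1.5]
```

```bash
python3 -m inch '[[[4,14,1,0,0,0,0],[4,14,0,0,0,0,0],[1,9,0,0,0,0,0],[0,0,0,0,0,0,0],[0,0,0,0,0,0,0]]]'
python3 - <<'E'
from h import *
to(.524,-.226,.112)
s=r.sense()["eef_pos"]
o=[]
for n,b in(("scene",(160,170,260,280)),("top",(360,210,460,320))):
    im=r.read_camera(n);print(n,"tcp px",proj(n,s))
    cv2.imwrite(f"pics/{n}1.png",im);x0,y0,x1,y1=b
    o.append(cv2.resize(im[y0:y1,x0:x1],None,fx=4,fy=4,interpolation=cv2.INTER_CUBIC))
cv2.imwrite("pics/z3.png",np.clip(np.hstack(o)*1.6,0,255).astype(np.uint8))
E
```

```text
clock: 2.1
eef_pos: [0.5215, -0.2266, 0.1465]
eef_rot: [-1.574, 0.009, -1.283]
contact_force: [0.3, 0.5, -0.3]
gripper_width: -0.0001
clock 2.1 pos [ 0.5215 -0.2266  0.1465] rot [-1.5742  0.0089 -1.2832] F [ 0.3  0.5 -0.3] w -0.00011812880408636106
tool shift mm [ 0.4 34.5  2.7]
scene tcp px [202.73285975 206.17496851]
top tcp px [419.77941875 271.53174902]
```

View pics/z3.png

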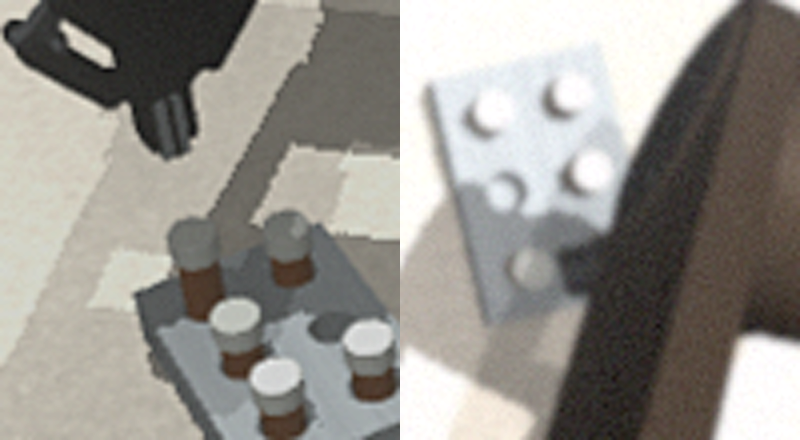

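The fingertip shows at scene (203,208.5), against a projection of (202.7,206.2). That is consistent, and the proud cap is directly below it. Next I descend to 20 mm above the cap.

```bash
python3 -m inch '[[[0,10,1,0,0,0,0],[0,10,1,0,0,0,0],[0,8,1,0,0,0,0],[0,4,0,0,0,0,0],[0,0,0,0,0,0,0]]]'
python3 -c "from h import *;to(.524,-.226,.112)"
```

```text
clock: 2.7
eef_pos: [0.5248, -0.2258, 0.1127]
eef_rot: [-1.573, 0.008, -1.284]
contact_force: [-0.8, 0.5, -0.5]
gripper_width: -0.0003
clock 2.7 pos [ 0.5248 -0.2258  0.1127] rot [-1.5728  0.0076 -1.2836] F [-0.8  0.5 -0.5] w -0.0002634036675410497
tool shift mm [-0.   0.7 -0.9]
```

```bash
python3 -m inch '[[[0,1,-1,0,0,0,0],[0,0,0,0,0,0,0],[0,0,0,0,0,0,0],[0,0,0,0,0,0,0],[0,0,0,0,0,0,0],[0,0,0,0,0,0,0],[0,0,0,0,0,0,0],[0,0,0,0,0,0,0],[0,0,0,0,0,0,0],[0,0,0,0,0,0,0],[0,0,0,0,0,0,0],[0,0,0,0,0,0,0]]]'
python3 - <<'E'
from h import *
to(.524,-.226,.112)
im=r.read_camera("scene");cv2.imwrite("pics/scene2.png",im)
cv2.imwrite("pics/z4.png",np.clip(cv2.resize(im[180:270,170:270],None,fx=5,fy=5,interpolation=cv2.INTER_CUBIC)*1.6,0,255).astype(np.uint8))
E
```

```text
clock: 3.9
eef_pos: [0.5243, -0.2263, 0.1125]
eef_rot: [-1.572, 0.007, -1.283]
contact_force: [-0.7, -0.2, 0.3]
gripper_width: -0.0001
clock 3.9 pos [ 0.5243 -0.2263  0.1125] rot [-1.5718  0.0067 -1.2834] F [-0.7 -0.2  0.3] w -0.00014776183106173502
tool shift mm [-0.4  0.6 -0.2]
```

View pics/z4.png

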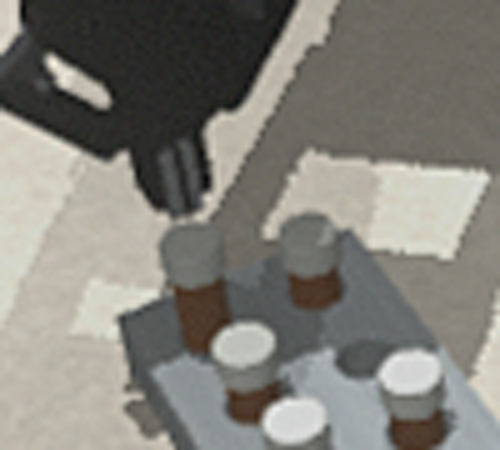

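The fingertips, lower edge at scene (206,222), hover just above the proud cap, whose top is at about (208,227). There is clear air between them. I'll hold longer.

```bash
python3 -m inch '[[[0,0,0,0,0,0,0],[0,0,0,0,0,0,0],[0,0,0,0,0,0,0],[0,0,0,0,0,0,0],[0,0,0,0,0,0,0],[0,0,0,0,0,0,0],[0,0,0,0,0,0,0],[0,0,0,0,0,0,0],[0,0,0,0,0,0,0],[0,0,0,0,0,0,0],[0,0,0,0,0,0,0],[0,0,0,0,0,0,0],[0,0,0,0,0,0,0],[0,0,0,0,0,0,0],[0,0,0,0,0,0,0],[0,0,0,0,0,0,0],[0,0,0,0,0,0,0],[0,0,0,0,0,0,0]]]'
python3 -c "from h import *;to(.524,-.226,.096)"
```

```text
clock: 5.75
eef_pos: [0.5244, -0.2263, 0.1125]
eef_rot: [-1.572, 0.007, -1.283]
contact_force: [-0.3, -0.7, 0.2]
gripper_width: 0.0
clock 5.75 pos [ 0.5244 -0.2263  0.1125] rot [-1.5717  0.0066 -1.2833] F [-0.3 -0.7  0.2] w 4.066419660004476e-06
tool shift mm [-0.2 16.5 -0.3]
```

```bash
python3 -m inch '[[[0,6,0,0,0,0,0],[0,6,0,0,0,0,0],[0,4,0,0,0,0,0],[0,2,0,0,0,0,0],[0,2,0,0,0,0,0],[0,2,0,0,0,0,0]]]'
python3 -m inch '[[[0,2,0,0,0,0,0],[0,2,0,0,0,0,0],[0,2,0,0,0,0,0]]]'
```

```text
clock: 6.35
eef_pos: [0.5244, -0.2262, 0.0887]
eef_rot: [-1.572, 0.007, -1.283]
contact_force: [-1.6, -0.0, 5.3]
gripper_width: 0.0
clock: 6.65
eef_pos: [0.5244, -0.2262, 0.0829]
eef_rot: [-1.572, 0.006, -1.283]
contact_force: [-1.9, 0.1, 6.6]
gripper_width: 0.0
```

```bash
python3 -m inch '[[[0,2,0,0,0,0,0],[0,2,0,0,0,0,0],[0,2,0,0,0,0,0]]]'
python3 -m inch '[[[0,1,0,0,0,0,0],[0,1,0,0,0,0,0]]]'
```

```text
clock: 6.95
eef_pos: [0.5244, -0.2262, 0.0772]
eef_rot: [-1.571, 0.006, -1.283]
contact_force: [-2.5, -0.0, 5.2]
gripper_width: 0.0
clock: 7.15
eef_pos: [0.5243, -0.2262, 0.0754]
eef_rot: [-1.571, 0.006, -1.283]
contact_force: [-2.1, 1.5, 6.3]
gripper_width: -0.0002
```

```bash
python3 -m inch '[[[0,1,0,0,0,0,0]]]'
python3 -m inch '[[[0,0.5,0,0,0,0,0]]]'
python3 -m inch '[[[0,0.5,0,0,0,0,0]]]'
```

```text
clock: 7.25
eef_pos: [0.5244, -0.2262, 0.0745]
eef_rot: [-1.571, 0.006, -1.283]
contact_force: [-1.5, 0.9, 6.0]
gripper_width: -0.0002
clock: 7.35
eef_pos: [0.5243, -0.2262, 0.0742]
eef_rot: [-1.571, 0.006, -1.283]
contact_force: [-1.6, 0.8, 5.2]
gripper_width: -0.0003
clock: 7.45
eef_pos: [0.5244, -0.2262, 0.074]
eef_rot: [-1.571, 0.006, -1.283]
contact_force: [-3.3, 1.5, 14.6]
gripper_width: -0.0002
```

```bash
python3 -m inch '[[[0,0.4,0,0,0,0,0]]]'
```

```text
clock: 7.55
eef_pos: [0.5245, -0.2262, 0.074]
eef_rot: [-1.571, 0.006, -1.283]
contact_force: [-2.7, 2.0, 12.4]
gripper_width: 0.0004
```

```bash
python3 -m inch '[[[0,0.8,0,0,0,0,0]]]'
```

```text
clock: 7.65
eef_pos: [0.5246, -0.2263, 0.0739]
eef_rot: [-1.571, 0.005, -1.283]
contact_force: [-4.6, 2.6, 22.2]
gripper_width: -0.0001
```

The stop is reached at z = 0.074, with 22 N. Now up and across towards the console.

```bash
python3 -m inch '[[[0,-2,0,0,0,0,0],[0,-5,0,0,0,0,0],[0,-20,0,0,0,0,0],[0,-30,0,0,0,0,0],[0,-30,0,0,0,0,0],[-15,-15,5,0,0,0,0],[-33,0,11,0,0,0,0],[-33,0,11,0,0,0,0],[-33,0,11,0,0,0,0],[-33,0,11,0,0,0,0],[-33,0,11,0,0,0,0],[-33,0,12,0,0,0,0],[-33,0,12,0,0,0,0],[-33,0,12,0,0,0,0],[-33,0,12,0,0,0,0],[-33,0,12,0,0,0,0],[-33,0,12,0,0,0,0],[0,0,0,0,0,0,0],[0,0,0,0,0,0,0]]]'
python3 - <<'E'
from h import *
to(.549,.204,.1)
o=[]
for n,b in(("scene",(180,200,280,310)),("top",(355,210,455,320))):
    im=r.read_camera(n)
    cv2.imwrite(f"pics/{n}5.png",im);x0,y0,x1,y1=b
    o.append(cv2.resize(im[y0:y1,x0:x1],None,fx=4,fy=4,interpolation=cv2.INTER_CUBIC))
cv2.imwrite("pics/z5.png",np.clip(np.hstack(o)*1.6,0,255).astype(np.uint8))
E
```

```text
clock: 9.55
eef_pos: [0.5384, 0.1981, 0.1811]
eef_rot: [-1.573, 0.008, -1.284]
contact_force: [0.4, -0.8, 1.2]
gripper_width: -0.0
clock 9.55 pos [0.5384 0.1981 0.1811] rot [-1.5726  0.0076 -1.2839] F [ 0.4 -0.8  1.2] w -2.4092812245187185e-05
tool shift mm [-2.  81.1 12. ]
```

View pics/z5.png

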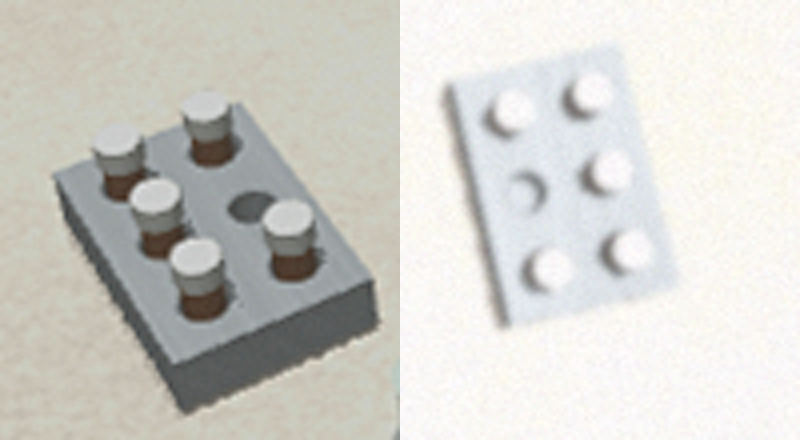

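View pics/scene5.png

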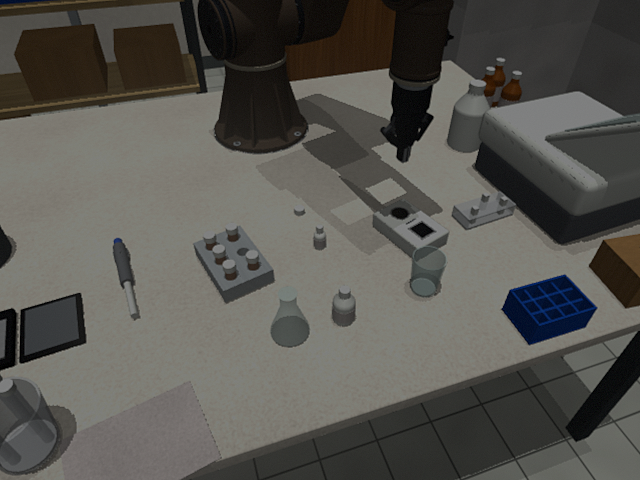

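All the caps look level, with the pressed cap at about scene (210,234). I'll check that numerically against the home position before starting the run.

```bash
python3 - <<'E'
from h import *
s=cv2.imread("pics/scene5.png")
for th in (110,120,125):print(th,[b[:3] for b in blobs(s,(195,220,265,285),lambda c:c.min(2)>th,10,150)])
for z in(.074,.076):print(z,proj("scene",np.array([.5247,-.2266,z])))
E
```

```text
110 [(np.float64(218.34), np.float64(248.35), np.float64(76.6)), (np.float64(251.63), np.float64(253.84), np.float64(81.9)), (np.float64(228.51), np.float64(263.46), np.float64(84.5))]
120 [(np.float64(218.24), np.float64(225.01), np.float64(23.5)), (np.float64(259.66), np.float64(221.9), np.float64(19.8)), (np.float64(197.17), np.float64(224.62), np.float64(17.7)), (np.float64(230.78), np.float64(225.59), np.float64(64.4)), (np.float64(203.25), np.float64(228.38), np.float64(14.9)), (np.float64(207.75), np.float64(233.8), np.float64(82.2)), (np.float64(197.93), np.float64(237.79), np.float64(11.6)), (np.float64(218.26), np.float64(248.37), np.float64(67.8)), (np.float64(251.56), np.float64(253.92), np.float64(71.8)), (np.float64(228.43), np.float64(263.48), np.float64(75.2))]
125 [(np.float64(230.75), np.float64(225.8), np.float64(52.9)), (np.float64(208.63), np.float64(234.1), np.float64(58.5)), (np.float64(218.22), np.float64(248.35), np.float64(61.8)), (np.float64(251.51), np.float64(253.98), np.float64(64.8)), (np.float64(228.39), np.float64(263.46), np.float64(68.1))]
0.074 [208.6169991  234.18477585]
0.076 [208.46855656 233.4750111 ]
```

```bash
python3 -m inch '[[[-1,15,6,0,0,0,0],[-1,18,6,0,0,0,0],[0,18,0,0,0,0,0],[0,15,0,0,0,0,0],[0,0,0,0,0,0,0],[0,0,0,0,0,0,0]]]'
python3 -c "from h import *;to(.549,.204,.062)"
```

```text
clock: 10.25
eef_pos: [0.5505, 0.1983, 0.1102]
eef_rot: [-1.573, 0.007, -1.292]
contact_force: [-0.1, -1.2, 0.1]
gripper_width: -0.0001
clock 10.25 pos [0.5505 0.1983 0.1102] rot [-1.5733  0.0073 -1.2925] F [-0.1 -1.2  0.1] w -9.255925051683818e-05
tool shift mm [-5.6 48.2  0.2]
```

The vial is home: its cap is at (208.6,234.1), and (208.6,234.2) was expected. Now I descend to 20 mm over the round window.

```bash
python3 -m inch '[[[-3,10,0,0,0,0,0],[-3,14,0,0,0,0,0],[0,14,0,0,0,0,0],[0,8,0,0,0,0,0],[0,0,0,0,0,0,0],[0,0,0,0,0,0,0]]]'
python3 -c "from h import *;to(.549,.204,.062)"
```

```text
clock: 10.85
eef_pos: [0.5492, 0.2045, 0.0609]
eef_rot: [-1.572, 0.007, -1.293]
contact_force: [0.2, 0.5, -0.4]
gripper_width: 0.0003
clock 10.85 pos [0.5492 0.2045 0.0609] rot [-1.5721  0.0073 -1.2933] F [ 0.2  0.5 -0.4] w 0.0002517580498856949
tool shift mm [ 0.5 -1.1 -0.3]
```

```bash
python3 -m inch '[[[0,-1,0,0,0,0,0],[0,0,0,0,0,0,0],[0,0,0,0,0,0,0],[0,0,0,0,0,0,0],[0,0,0,0,0,0,0],[0,0,0,0,0,0,0],[0,0,0,0,0,0,0],[0,0,0,0,0,0,0],[0,0,0,0,0,0,0],[0,0,0,0,0,0,0],[0,0,0,0,0,0,0],[0,0,0,0,0,0,0]]]'
python3 - <<'E'
from h import *
to(.549,.204,.062)
im=r.read_camera("scene");cv2.imwrite("pics/scene6.png",im);print(proj("scene",r.sense()["eef_pos"]))
cv2.imwrite("pics/z6.png",np.clip(cv2.resize(im[160:270,350:460],None,fx=5,fy=5,interpolation=cv2.INTER_CUBIC)*1.6,0,255).astype(np.uint8))
E
```

```text
clock: 12.05
eef_pos: [0.5502, 0.2048, 0.0637]
eef_rot: [-1.57, 0.007, -1.293]
contact_force: [-0.0, 0.2, -0.7]
gripper_width: -0.0001
clock 12.05 pos [0.5502 0.2048 0.0637] rot [-1.5695  0.0074 -1.2933] F [-0.   0.2 -0.7] w -9.319206272377825e-05
tool shift mm [ 0.4  1.7 -1.3]
[401.14697338 205.35657478]
```

View pics/z6.png

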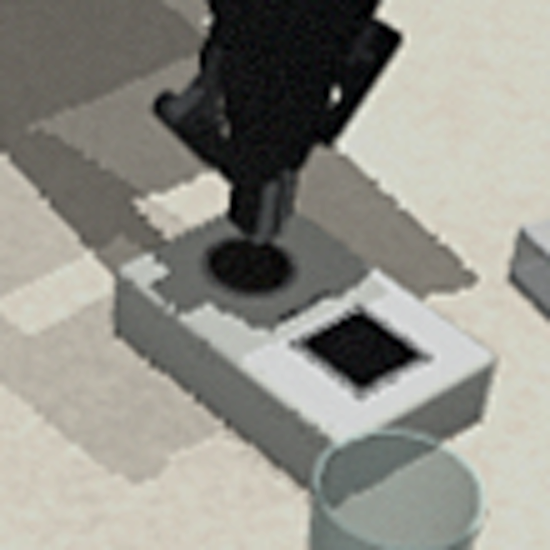

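The fingertips, lower edge at about scene (401,208), hover over the round window at (400,213), clear of the square one. I'll finish the dwell with a 1 mm correction.

```bash
python3 -m inch '[[[0,0.7,-1,0,0,0,0],[0,0,0,0,0,0,0],[0,0,0,0,0,0,0],[0,0,0,0,0,0,0],[0,0,0,0,0,0,0],[0,0,0,0,0,0,0],[0,0,0,0,0,0,0],[0,0,0,0,0,0,0],[0,0,0,0,0,0,0],[0,0,0,0,0,0,0],[0,0,0,0,0,0,0],[0,0,0,0,0,0,0],[0,0,0,0,0,0,0],[0,0,0,0,0,0,0],[0,0,0,0,0,0,0],[0,0,0,0,0,0,0],[0,0,0,0,0,0,0],[0,0,0,0,0,0,0],[0,0,0,0,0,0,0],[0,0,0,0,0,0,0]]]'
python3 -c "from h import *;to(.549,.204,.062)"
```

```text
clock: 14.1
eef_pos: [0.5491, 0.2045, 0.0629]
eef_rot: [-1.57, 0.007, -1.293]
contact_force: [-0.2, -0.1, -0.2]
gripper_width: 0.0002
clock 14.1 pos [0.5491 0.2045 0.0629] rot [-1.5696  0.0073 -1.2933] F [-0.2 -0.1 -0.2] w 0.00023125147792847555
tool shift mm [ 0.4  0.9 -0.2]
```

```bash
python3 -m inch '[[[0,-5,0,0,0,0,0],[0,-20,0,0,0,0,0],[0,-30,0,0,0,0,0],[0,-30,0,0,0,0,0],[0,-30,-5,0,0,0,0],[0,-30,-10,0,0,0,0],[0,-20,-10,0,0,0,0],[0,-10,-5,0,0,0,0],[0,0,0,0,0,0,0],[0,0,0,0,0,0,0],[0,0,0,0,0,0,0]]]'
python3 - <<'E'
from h import *
to(.549,.204,.042)
for n in("scene","top"):cv2.imwrite(f"pics/{n}7.png",r.read_camera(n))
a=cv2.imread("pics/scene7.png")
for th in (115,120,125):print([b[:3] for b in blobs(a,(195,220,265,285),lambda c:c.min(2)>th,30,150)])
E
```

```text
clock: 15.2
eef_pos: [0.519, 0.1944, 0.2453]
eef_rot: [-1.571, 0.007, -1.293]
contact_force: [0.0, 0.3, 0.5]
gripper_width: -0.0005
clock 15.2 pos [0.519  0.1944 0.2453] rot [-1.5709  0.0073 -1.2934] F [0.  0.3 0.5] w -0.0004987218209829143
tool shift mm [  0.5 203.3  31.5]
[(np.float64(218.28), np.float64(248.35), np.float64(71.1)), (np.float64(251.57), np.float64(253.91), np.float64(74.8)), (np.float64(228.46), np.float64(263.47), np.float64(78.2))]
[(np.float64(230.75), np.float64(225.68), np.float64(60.0)), (np.float64(208.6), np.float64(233.92), np.float64(67.5)), (np.float64(218.22), np.float64(248.36), np.float64(66.1)), (np.float64(251.53), np.float64(253.94), np.float64(69.3)), (np.float64(228.39), np.float64(263.47), np.float64(72.9))]
[(np.float64(230.89), np.float64(226.16), np.float64(34.0)), (np.float64(218.04), np.float64(248.47), np.float64(43.0)), (np.float64(251.32), np.float64(254.15), np.float64(40.2)), (np.float64(228.15), np.float64(263.48), np.float64(44.9))]
```

View pics/scene7.png

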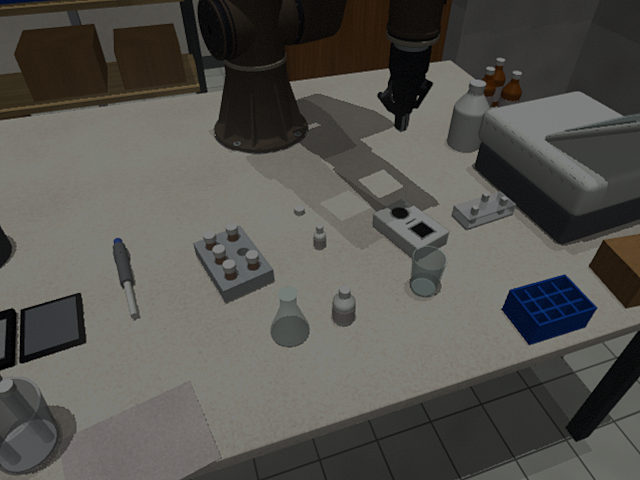

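View pics/top7.png

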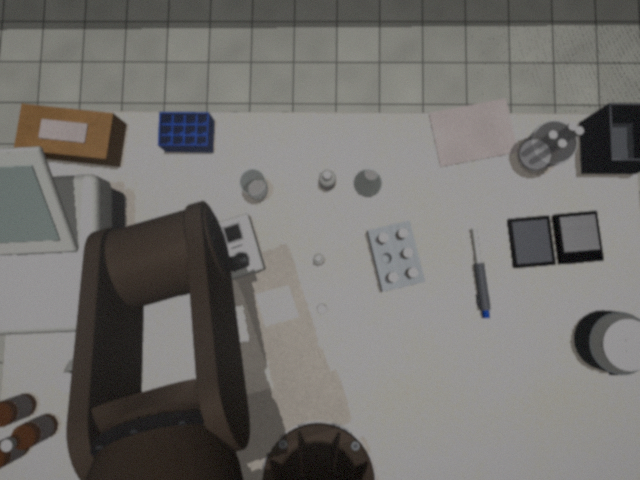

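The bench view shows everything in place and the caps level. The hand is 206 mm from the window, so I'll lower it a little to be nearer the 150 mm asked.

```bash
python3 -m inch '[[[0,15,0,0,0,0,0],[0,20,0,0,0,0,0],[0,7,0,0,0,0,0],[0,0,0,0,0,0,0],[0,0,0,0,0,0,0],[0,0,0,0,0,0,0]]]'
python3 - <<'E'
from h import *
to(.549,.204,.042);s=r.sense();print(np.linalg.norm(s['eef_pos']-[.549,.204,.042]),abs(s['qvel']).max())
r.sign_off()
E
```

```text
clock: 15.9
eef_pos: [0.5189, 0.1946, 0.1996]
eef_rot: [-1.575, 0.007, -1.294]
contact_force: [-0.1, -0.4, -0.1]
gripper_width: 0.0001
clock 15.9 pos [0.5189 0.1946 0.1996] rot [-1.5754  0.0071 -1.2935] F [-0.1 -0.4 -0.1] w 9.23142149026594e-05
tool shift mm [  0.4 157.4  32.3]
0.1607141305915141 0.007213858252745569
the job is handed in; nothing more can be done
```

The job is done and handed in at 15.9 s; the sign-off gave no verdict.

- **Pointing:** With the fingers shut, I held the tips about 20 mm above the middle of the proud vial's cap for about 3 s. This was the vial nearest the robot on the right.
- **Pressing:** The vial slid down at about 6 N to its stop, and the largest force I read was about 22 N. Its cap then showed at scene pixel (208.6, 234.1), against (208.6, 234.2) expected at home. The other caps were where they started.
- **Starting the run:** I held the tips 19–22 mm over the middle of the round window for about 3.2 s, without touching and clear of the square one. Nothing in the pictures shows whether the sensor registered.
- **Finish:** The hand ended still, about 161 mm from the window and farther than that from the vial, with no contact force. The last pictures show nothing else moved, though the arm hid part of the console in the top view. They were taken just before a final 45 mm lowering in free air.

No check failed. The two cameras disagreed by 1–2 mm on positions, which is within their calibration, so I aimed midway between them.

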